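# Hold the loaded pipette ready over the open tube

## Robot

A 6-joint arm with a two-finger parallel gripper is mounted at the origin on the work surface. World frame = base frame: x ahead of the robot, y to its left, z up, the work surface at z = 0. Lengths are in m, angles in rad, forces in N, time in s.
With the tool pointing down it reaches from about 0.35 to 0.85 m from the base axis. Payload 8.1 kg.
Tool frame: the origin (TCP) lies at the very end of the fingers, on their centre line; the grasp point (between the pads) lies 19 mm behind it; z points along the fingers, y is the direction in which the jaws open and shut (so a half turn about z gives the same grasp; the last joint's range is limited). The gripper opens to 93 mm and grips with 3 to 60 N. Pads are 15 mm wide; open, the fingers measure 128 mm over their backs; the gripper's body (75 mm by 188 mm) begins 65 mm behind the grasp point.
Start: joints at [1.203, 0.13, 1.488, -0, 1.523, -0.085], TCP at [0.167, 0.576, 0.219] pointing down, gripper open.
Joint ranges: [-2.96, 2.96], [-0.89, 2.26], [0.02, 2.5], [-1.34, 4.48], [0, 2.73], [-2.66, 2.66]. Speed limits (rad/s): [2.39, 2.39, 2.79, 3.14, 3.14, 3.14].

## Interface

Orientations are given as a rotation vector (axis times angle).
In Python, from plant import read_state, read_camera, close_job gives the robot as it stands.
- The arm moves only by the tool jog_arm, never from a script. Its argument "motion" is one flat list of numbers, 7 for each row, row after row: the opening, from 0 (shut) to 1 (fully open), then the shift along the tool's x, y, z scaled (see below), then the turn, a rotation vector about the tool's x, y, z scaled (see below). A call has 1 to 8 rows; each row is the pose to reach, as a shift and turn from the pose measured when the call began, along the tool's axes at that moment; what a row does not reach only later rows make up. The controller multiplies each number of a shift by 0.5 m and each number of a turn by 90 degrees. A row lasts 1/10 s, in which the tool goes at most 50 mm and 8.59 degrees, less where a joint would pass 70% of its speed; a pose out of reach is approached as far as the arm can. A call with a number of a shift or a turn outside -1 to 1 is refused whole. A call with a gripper value outside its range is refused whole. The fingers move at their own pace and stop on an object; "grip_force" is the grip in N (left out, the last holds). Time passes only in rows, so rows that repeat a pose let the fingers close. It gives the time, the measured TCP pose, the force and the opening at its end, in the units of the state.
- read_state(): the state, without advancing time (a new reading comes with each control period).
- read_camera(name): name is "side" or "top" or "wrist"; returns a dict with "frame" (384x512x3 uint8, red, green, blue), "vertical_fov" (degrees; the focal length in pixels is half the picture's height over the tangent of half this angle, whatever the lens; pixels are square), "cx", "cy" (the principal point, pixels), "world_from_camera" (4x4, takes a point from camera to world coordinates); the wrist camera has in their place "hand_eye" (4x4, takes a point from camera to tool coordinates, whose origin is the TCP and whose axes are the flange's). Camera axes: x right, y down, z forward; pixel columns grow to the right and rows downward; lengths in m; the calibration is good to about 2 mm. A picture is of the moment at which its call begins: read the wrist's pose just before it. There is no depth.
- close_job(): hands the job in, once; it reports no verdict.
The state is a dict: "t": time; "q": joint angles; "dq": joint speeds; "joint_torque": joint torques, N m; "tool_pos": TCP position; "orientation": TCP orientation; "force": force on the tool from outside, world axes, zero at the start; "wrist_torque": the same for the moment, N m; "opening": finger opening in m.
Only numpy, scipy, OpenCV 4.12 (cv2) and the standard library are available. Lean on these libraries where they do the work, as an engineer would, in place of code of your own. Each camera call takes 0.05 s, during which the arm holds its last target.

## Task

Take the pipette that has a tip fitted out of its stand, carry it across with its tip higher than the bottles standing in between, and stop with it upright and its tip centred about 1 cm above the mouth of the one uncapped tube in the rack, hovering, not touching. It is already loaded: keep it upright on the way, never press its plunger, let the tip touch nothing, and leave the other pipette, the tubes and the bottles where they are. Finish while still holding the pipette steady there, ready to dispense: do not put it down or let go.

Things in the scene. Friction and masses are not known exactly. Their poses are not given: they have to be found in the camera images.
- pipette: hand pipette WITH a tip, hanging upright and loose in an outer slot of the stand, 0.09 kg. Origin on its axis at the shoulder, the underside of the cream handle, resting on the stand's deck; z up to the plunger. Handle z = 0 to 98 mm, 26 mm along x, 22 mm between its two flat sides (facing +y and -y). Below it a grey barrel, 14 mm diameter tapering to 6, then the tip, ending at z = -100 mm
- grip (a point): middle of the handle's part to grip by its flats, on the pipette's axis 72 mm above its origin (45 to 88 mm will do). Over it: a finger hook 38 mm out to +x at z = 81 to 95 mm, a small ejector key at -x up to z = 103 mm, and the plunger button (13 mm diameter, z = 107 to 116 mm), all measured from the pipette's origin
- tip: the slim pale disposable tip fixed on the lower end of the pipette, 49 mm long, of which 39 mm show, 2 mm in diameter at its end. Origin at the very end of the tip (on the pipette's axis, 100 mm below the pipette's origin), z up along the pipette
- pipette_plunger (a joint): how far the pipette's plunger is pressed in (m): 0 untouched, 0.008 fully in; spring of about 0.7 N per mm
- spare_pipette: the other pipette, same handle and size but without a tip (it ends 64 mm below its shoulder), in the other outer slot of the stand; same origin and axes; the top of its plunger stands 231 mm above the table, so do not carry anything low across it. Leave it
- stand: fixed stand: base 130 x 250 x 8 mm, a 12 mm post at each end (y = +-117 mm), slotted deck 10 mm thick (x = -27 to 35 mm), its top 115 mm above the table. Slots 17 mm wide at y = -70, 0, 70 mm, open to -x, closed at x = 9 mm; pipettes hang at x = 0 in the outer two, the middle one is empty. Lip 3 mm high along the -x edge. Pipettes come out straight up. Origin: centre of the base's underside, z up
- rack: fixed blue block rack 80 x 144 x 36 mm (x, y, z) with 2 rows of 4 round holes of 21.6 mm, 28 mm deep, 32 mm apart; it stands on the other side of the robot's centre line from the stand. Origin at the centre of its underside, z up
- open_tube: the one uncapped tube, standing loose in one of the rack's holes: pale, 20 mm outer diameter, 54 mm tall, neck 18 mm outside and 14 mm inside. Origin at the centre of its underside, z up; its bottom is 8 mm above the table
- mouth (a point): centre of the mouth of the uncapped tube, in the plane of its rim, about 62 mm above the table; moves with the tube
- capped_tube0: capped tube: same tube closed with a white screw cap 22 mm in diameter, 57 mm tall overall; origin at the centre of its underside, z up. Stands loose in the rack; leave it.
- capped_tube1: capped tube: same tube closed with a white screw cap 22 mm in diameter, 57 mm tall overall; origin at the centre of its underside, z up. Stands loose in the rack; leave it.
- capped_tube2: capped tube: same tube closed with a white screw cap 22 mm in diameter, 57 mm tall overall; origin at the centre of its underside, z up. Stands loose in the rack; leave it.
- bottle0: amber glass reagent bottle with white cap, 56 mm diameter, 98 mm tall, loose, standing about midway between stand and rack; origin at the centre of its underside. Leave it.
- bottle1: amber glass reagent bottle with white cap, 56 mm diameter, 98 mm tall, loose, standing about midway between stand and rack; origin at the centre of its underside. Leave it.
- tip_box: fixed open box of spare tips, 88 x 124 mm, 57 mm high over the tips, between stand and rack, nearer the robot than the bottles; origin at the centre of its underside

How it is judged:
By the outcome, as a careful person would: the job done as asked, in the order asked, and still so for the second after the job is handed in, while the arm keeps its last pose, push and grip.
It also fails if it takes over 48 s, if anything falls off the work surface, if the arm or the gripper's body presses on something with over 40 N, if the wrist force passes 120 N, or if a joint passes its speed limit or range.

## Working session

There is one attempt and no reset: what is moved stays moved. The work goes in short steps, Python scripts to look and compute and a tool call to move; the robot and the scene stay as the last step left them, time stands still between calls to the robot, and variables do not carry over. Pictures are saved under pics/ and viewed, and the job is handed in when it is done.

Besides the shell and the picture viewer there is one more tool, called after "Call:" as name(argument=value, ...) on one line, values as JSON. jog_arm: Moves the arm, as the interface text tells. Its arguments: {"type":"object","properties":{"motion":{"type":"array","items":{"type":"number"}},"grip_force":{"type":"number"}},"required":["motion"]}

```bash
ls; mkdir -p pics
python3 - <<'E'
from plant import *
import cv2,numpy as np
s=read_state();print(s)
for n in ["side","top","wrist"]:
    c=read_camera(n);cv2.imwrite(f"pics/{n}0.png",cv2.cvtColor(c["frame"],cv2.COLOR_RGB2BGR))
    print(n,{k:(np.round(v,4).tolist() if k!='frame' else 0) for k,v in c.items()})
E
```

```text
pics
{'t': 0.0, 'q': array([ 1.20257578e+00,  1.31145895e-01,  1.48924321e+00, -3.45164140e-05,
        1.52300880e+00, -8.54003630e-02]), 'dq': array([-0.00170208, -0.00100313, -0.00073505, -0.00021465, -0.00010733,
        0.00189271]), 'joint_torque': array([-1.10696772e-03, -5.59875441e+01, -4.91728914e+01,  7.66137103e-02,
        3.68042488e-02, -1.51481304e-04]), 'tool_pos': array([0.16722839, 0.57564273, 0.21761638]), 'orientation': array([-4.42718507e-01, -3.10986456e+00,  2.77490790e-03]), 'force': array([-0.24258055,  0.67751562,  0.03801733]), 'wrist_torque': array([ 0.00458461,  0.00179707, -0.00960866]), 'opening': 0.0929840750090814}
side {'frame': 0, 'vertical_fov': 50.1926, 'cx': 255.8582, 'cy': 195.9085, 'world_from_camera': [[0.9944, -0.0617, 0.0859, 0.4785], [-0.1054, -0.518, 0.8488, -0.731], [-0.0079, -0.8531, -0.5216, 0.6139], [0.0, 0.0, 0.0, 1.0]]}
top {'frame': 0, 'vertical_fov': 49.829, 'cx': 253.504, 'cy': 190.7686, 'world_from_camera': [[0.0254, -0.9929, 0.1163, 0.4406], [-0.9996, -0.0271, -0.0126, -0.0121], [0.0156, -0.1159, -0.9931, 1.0522], [0.0, 0.0, 0.0, 1.0]]}
wrist {'frame': 0, 'vertical_fov': 61.9843, 'cx': 251.6674, 'cy': 183.9566, 'hand_eye': [[0.0001, -0.9672, -0.254, 0.0692], [1.0, 0.0001, 0.0001, -0.0002], [-0.0001, -0.254, 0.9672, -0.1671], [0.0, 0.0, 0.0, 1.0]]}
```

View pics/side0.png

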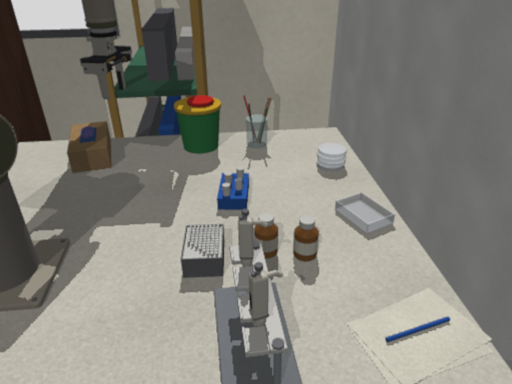

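View pics/top0.png

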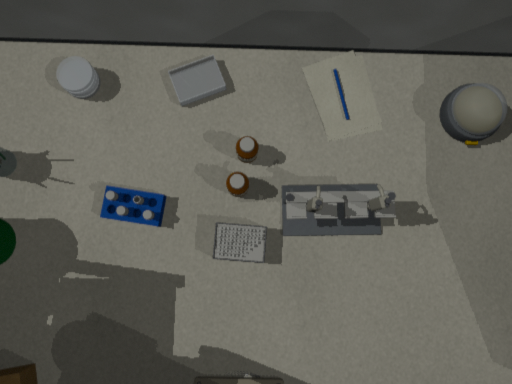

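View pics/wrist0.png

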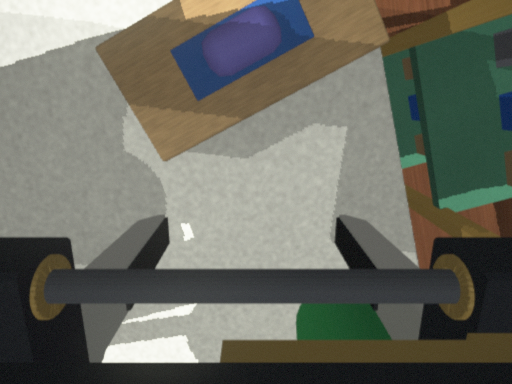

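```bash
cat > h.py <<'E'
from plant import *
import cv2,numpy as np
from scipy.spatial.transform import Rotation as R
def K(c):
    f=c["frame"].shape[0]/2/np.tan(np.radians(c["vertical_fov"])/2);return f
def T(c,s=None):
    if "world_from_camera" in c:return np.array(c["world_from_camera"])
    M=np.eye(4);M[:3,:3]=R.from_rotvec(s["orientation"]).as_matrix();M[:3,3]=s["tool_pos"]
    return M@np.array(c["hand_eye"])
def ray(c,u,v,s=None):
    M=T(c,s);d=M[:3,:3]@np.array([(u-c["cx"])/K(c),(v-c["cy"])/K(c),1]);return M[:3,3],d/np.linalg.norm(d)
def onz(c,u,v,z,s=None):
    o,d=ray(c,u,v,s);return o+d*(z-o[2])/d[2]
def proj(c,p,s=None):
    q=np.linalg.inv(T(c,s))@np.r_[p,1];return q[:2]/q[2]*K(c)+[c["cx"],c["cy"]]
def tri(rs):
    A=np.zeros((3,3));b=np.zeros(3)
    for o,d in rs:
        P=np.eye(3)-np.outer(d,d);A+=P;b+=P@o
    p=np.linalg.solve(A,b);return p,[np.linalg.norm((np.eye(3)-np.outer(d,d))@(p-o)) for o,d in rs]
def crop(c,n,u0,v0,w,h,k):
    im=cv2.cvtColor(c["frame"],cv2.COLOR_RGB2BGR)[v0:v0+h,u0:u0+w]
    cv2.imwrite(n,cv2.resize(im,None,fx=k,fy=k,interpolation=cv2.INTER_CUBIC))
E
python3 - <<'E'
from h import *
import pickle
t=read_camera("top");s=read_camera("side");pickle.dump((t,s),open("c0.pkl","wb"))
crop(t,"pics/t_st.png",275,175,130,70,6)
crop(s,"pics/s_st.png",205,200,100,184,3)
crop(t,"pics/t_rk.png",95,180,80,50,8)
crop(s,"pics/s_rk.png",210,160,50,55,8)
E
```

```text
(no output)
```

View pics/t_st.png

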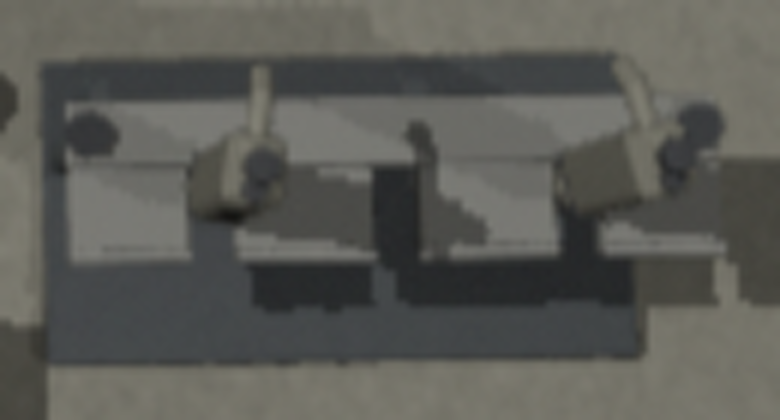

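View pics/s_st.png

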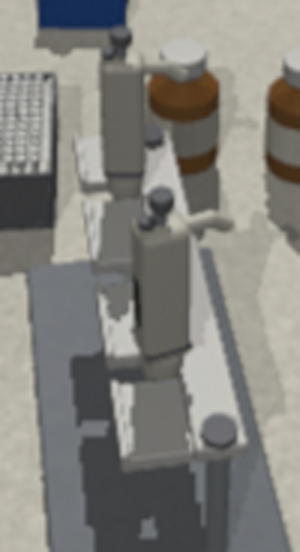

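View pics/t_rk.png

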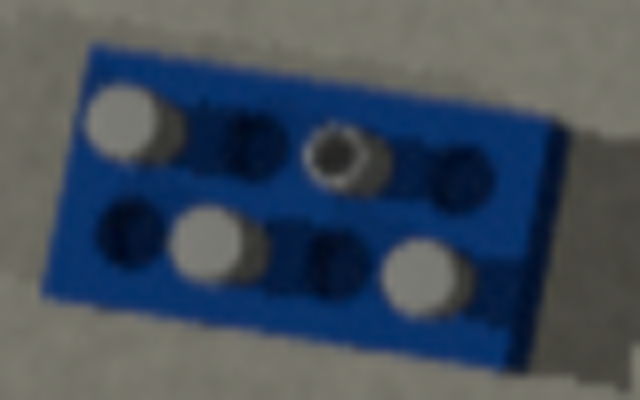

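View pics/s_rk.png

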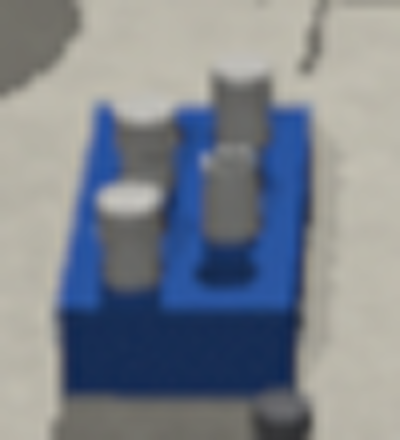

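Run:
```python
from h import *
import pickle
t,s=pickle.load(open("c0.pkl","rb"))
g=lambda c,a,b,u0,v0,k,z:print(np.round(onz(c,a/k-.5+.5/k+u0,b/k-.5+.5/k+v0,z),4))
print("base");[g(t,a,b,275,175,6,.008) for a,b in [(40,62),(620,52),(642,355),(48,362)]]
print("deck");[g(t,a,b,275,175,6,.115) for a,b in [(66,100),(68,262),(560,255),(722,252)]]
print("posts/plungers");[g(t,a,b,275,175,6,z) for a,b,z in [(262,162,.231),(677,160,.231),(92,133,.12),(700,125,.13)]]
print("side plungers");[g(s,a,b,205,200,3,.231) for a,b in [(120,33),(161,197)]]
print("mouth");g(t,336,155,95,180,8,.062);g(s,232,155,210,160,8,.062)
print("caps");[g(t,a,b,95,180,8,.065) for a,b in [(122,123),(206,243),(421,277)]]
print("rack");[g(t,a,b,95,180,8,.036) for a,b in [(92,43),(560,118),(515,372),(43,297)]]
print("bottles");[print(np.round(onz(t,u,v,.098),4)) for u,v in [(247.5,145),(237.5,180)]]
```

```text
base
[ 0.5798 -0.0957  0.008 ]
[ 0.5909 -0.3434  0.008 ]
[ 0.4624 -0.3514  0.008 ]
[ 0.4531 -0.1013  0.008 ]
deck
[ 0.5512 -0.0973  0.115 ]
[ 0.4896 -0.099   0.115 ]
[ 0.4971 -0.2858  0.115 ]
[ 0.4999 -0.3476  0.115 ]
posts/plungers
[ 0.5185 -0.1524  0.231 ]
[ 0.5229 -0.2914  0.231 ]
[ 0.5383 -0.1069  0.12  ]
[ 0.5465 -0.3346  0.13  ]
side plungers
[ 0.5177 -0.1533  0.231 ]
[ 0.5253 -0.2939  0.231 ]
mouth
[0.5292 0.255  0.062 ]
[0.5313 0.2624 0.062 ]
caps
[0.5368 0.3183 0.065 ]
[0.5016 0.2911 0.065 ]
[0.4932 0.2269 0.065 ]
rack
[0.5641 0.3389 0.036 ]
[0.5448 0.194  0.036 ]
[0.4665 0.2037 0.036 ]
[0.4856 0.3485 0.036 ]
bottles
[ 0.6604 -0.0073  0.098 ]
[0.5765 0.0138 0.098 ]
```

```bash
cat >> h.py <<'E'
def down(yaw,tilt=0):
    # tool x = -(cos yaw, sin yaw), z down; tilt: tool z leans toward +x(yawed) 
    c,s_=np.cos(yaw),np.sin(yaw)
    M=np.array([[-c,s_*1,0],[-s_,-c*1,0],[0,0,-1]],float)
    M[:,0]=[-c,-s_,0];M[:,2]=[0,0,-1];M[:,1]=np.cross(M[:,2],M[:,0])
    return R.from_matrix(M)*R.from_euler('y',-tilt,degrees=True)
def plan(pos,rot):
    s=read_state();r=R.from_rotvec(s["orientation"])
    d=r.inv().apply(np.array(pos)-s["tool_pos"])/.5
    w=(r.inv()*rot).as_rotvec()/(np.pi/2)
    print("t",round(s["t"],2),"pos",np.round(s["tool_pos"],4),"row",np.round(d,4).tolist(),np.round(w,4).tolist(),"deg",np.round(np.degrees((r.inv()*rot).magnitude()),2))
E
python3 - <<'E'
from h import *
m=down(0,40).as_matrix();print(np.round(m,2))
plan([.42,.22,.32],down(0))
E
```

```text
[[-0.77  0.    0.64]
 [ 0.    1.    0.  ]
 [-0.64  0.   -0.77]]
t 0.25 pos [0.1673 0.5759 0.2181] row [-0.6839, -0.5428, -0.2033] [-0.0005, -0.0001, -0.18] deg 16.2
```

Call:
jog_arm(motion=[1,-0.68,-0.54,-0.2,0,0,-0.18,1,-0.68,-0.54,-0.2,0,0,-0.18,1,-0.68,-0.54,-0.2,0,0,-0.18,1,-0.68,-0.54,-0.2,0,0,-0.18,1,-0.68,-0.54,-0.2,0,0,-0.18,1,-0.68,-0.54,-0.2,0,0,-0.18,1,-0.68,-0.54,-0.2,0,0,-0.18,1,-0.68,-0.54,-0.2,0,0,-0.18])

```text
t: 1.05
tool_pos: [0.3933, 0.2566, 0.3087]
orientation: [-0.0, 3.141, -0.001]
force: [1.2, 0.7, 0.4]
opening: 0.0927
```

Run:
```python
from h import *
plan([.42,-.22,.25],down(0,40))
```

```text
t 1.05 pos [0.3933 0.2566 0.3087] row [-0.0531, -0.9531, 0.1179] [-0.0002, -0.4443, 0.0002] deg 39.99
```

Call:
jog_arm(motion=[1,-0.05,-0.95,0.1,0,-0.44,0,1,-0.05,-0.95,0.1,0,-0.44,0,1,-0.05,-0.95,0.1,0,-0.44,0,1,-0.05,-0.95,0.1,0,-0.44,0,1,-0.05,-0.95,0.1,0,-0.44,0,1,-0.05,-0.95,0.1,0,-0.44,0,1,-0.05,-0.95,0.1,0,-0.44,0,1,-0.05,-0.95,0.1,0,-0.44,0])

```text
t: 1.85
tool_pos: [0.5026, -0.0642, 0.2805]
orientation: [-0.003, 2.464, 0.005]
force: [0.3, -0.2, 0.2]
opening: 0.0932
```

Run:
```python
from h import *
plan([.42,-.22,.25],down(0,40))
```

```text
t 1.85 pos [ 0.5026 -0.0642  0.2805] row [0.1671, -0.3113, -0.0574] [0.0026, -0.0128, 0.0004] deg 1.17
```

Call:
jog_arm(motion=[1,0.17,-0.31,-0.06,0,-0.01,0,1,0.17,-0.31,-0.06,0,-0.01,0,1,0.17,-0.31,-0.06,0,-0.01,0,1,0.17,-0.31,-0.06,0,-0.01,0,1,0.17,-0.31,-0.06,0,-0.01,0,1,0.17,-0.31,-0.06,0,-0.01,0])

```text
t: 2.45
tool_pos: [0.422, -0.2141, 0.2526]
orientation: [0.012, 2.455, -0.003]
force: [0.7, 0.2, 0.3]
opening: 0.0931
```

Run:
```python
from h import *
s=read_state();print(s["tool_pos"],s["t"])
c=read_camera("wrist");crop(c,"pics/w1.png",0,0,512,384,1.5)
```

```text
[ 0.42203687 -0.21414038  0.25259027] 2.45
```

View pics/w1.png

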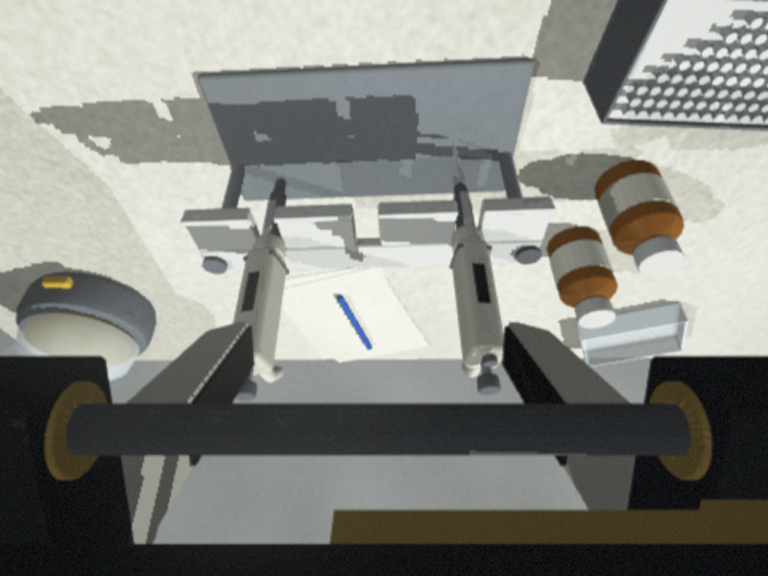

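Run:
```python
from h import *
plan([.50,-.153,.33],down(np.radians(2)))
```

```text
t 2.5 pos [ 0.4227 -0.213   0.2529] row [-0.2167, 0.1212, -0.0217] [-0.0087, 0.4373, -0.0254] deg 39.43
```

Call:
jog_arm(motion=[1,-0.22,0.12,-0.02,-0.009,0.437,-0.025,1,-0.22,0.12,-0.02,-0.009,0.437,-0.025,1,-0.22,0.12,-0.02,-0.009,0.437,-0.025,1,-0.22,0.12,-0.02,-0.009,0.437,-0.025,1,-0.22,0.12,-0.02,-0.009,0.437,-0.025,1,-0.22,0.12,-0.02,-0.009,0.437,-0.025,1,-0.22,0.12,-0.02,-0.009,0.437,-0.025,1,-0.22,0.12,-0.02,-0.009,0.437,-0.025])

```text
t: 3.3
tool_pos: [0.5026, -0.1517, 0.3302]
orientation: [-0.061, 3.139, 0.001]
force: [-1.1, -0.5, -0.1]
opening: 0.0933
```

Run:
```python
from h import *
import pickle
s=read_state();print(s["tool_pos"],s["t"],s["orientation"])
c=read_camera("wrist");crop(c,"pics/w2.png",0,0,512,384,1.5)
pickle.dump((s,c),open("w2.pkl","wb"))
```

```text
[ 0.50262549 -0.151734    0.330223  ] 3.3 [-6.06445911e-02  3.13923515e+00  1.36589987e-03]
```

View pics/w2.png

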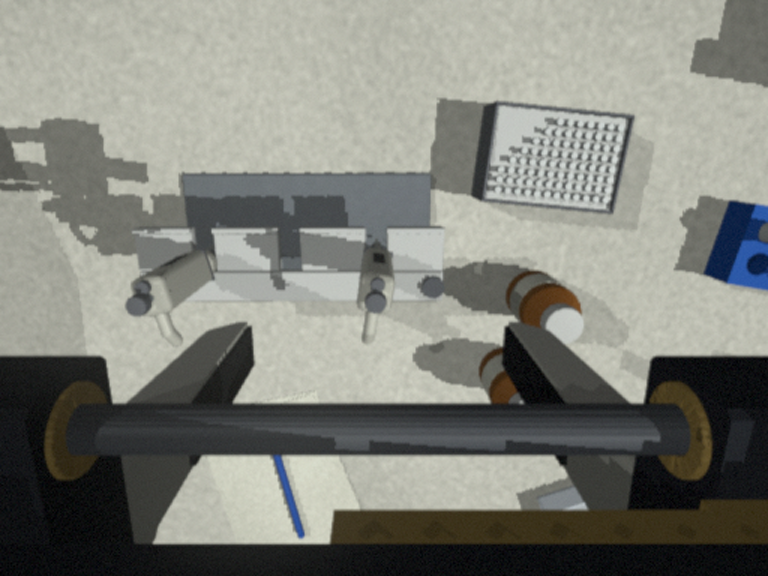

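Run:
```python
from h import *
import pickle
s,c=pickle.load(open("w2.pkl","rb"))
crop(c,"pics/w2c.png",215,145,85,90,8)
# predicted: origin guess, yaw 
for name,p in [("plunger",[.5185,-.1524,.231]),("should",[.5185,-.1524,.115])]:
    print(name,proj(c,p,s))
```

```text
plunger [250.6348894  200.62716838]
should [250.86091627 171.62518926]
```

View pics/w2c.png

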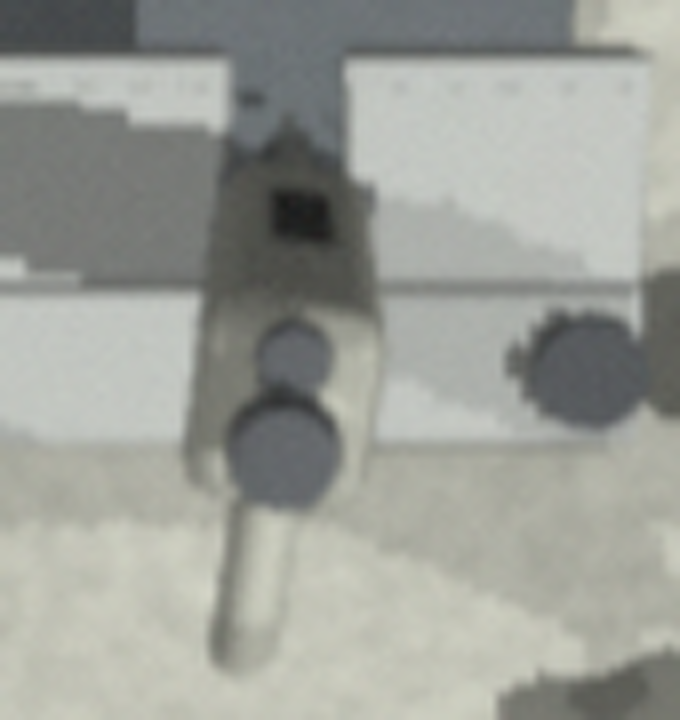

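Run:
```python
from h import *
import pickle
s,c=pickle.load(open("w2.pkl","rb"))
f=lambda a,b,z:onz(c,a/8-.44+215,b/8-.44+145,z,s)
P=f(285,452,.231);Kk=f(295,353,.218);H=f(241,640,.203);a=f(211,303,.213);b=f(381,318,.213);a2=f(188,475,.213);b2=f(362,490,.213)
for n,x in zip("P K H a b a2 b2".split(),[P,Kk,H,a,b,a2,b2]):print(n,np.round(x,4))
yw=lambda d:np.degrees(np.arctan2(d[1],d[0]))
print("yaw",yw(H-P),yw(P-Kk),yw(a-b)+0,yw(b2-a2)-90,yw(a2-a),yw(b2-b),"ctr",(a+b+a2+b2)/4)
# deck edges
d1=f(0,55,.115);d2=f(640,48,.115);print("stand",np.round(d1,4),np.round(d2,4),yw(d2-d1)-90)
print("slot",np.round(f(230,60,.115),4),np.round(f(345,55,.115),4))
```

```text
P [ 0.5189 -0.1528  0.231 ]
K [ 0.5113 -0.152   0.218 ]
H [ 0.5524 -0.157   0.203 ]
a [ 0.5071 -0.1618  0.213 ]
b [ 0.5081 -0.1422  0.213 ]
a2 [ 0.528  -0.1639  0.213 ]
b2 [ 0.529  -0.1434  0.213 ]
yaw -7.258391696204997 -5.989609300154433 -93.00407205461433 -2.980675155340265 -5.639172738007815 -3.397743588950797 ctr [ 0.51806109 -0.15282209  0.213     ]
stand [ 0.4953 -0.197   0.115 ] [ 0.4905 -0.1008  0.115 ] 2.8437291979248016
slot [ 0.4947 -0.1624  0.115 ] [ 0.4933 -0.1451  0.115 ]
```

Run:
```python
from h import *
plan([.5185,-.1527,.168],down(np.radians(-5)))
plan([.5185,-.1527,.26],down(np.radians(-5)))
```

```text
t 3.35 pos [ 0.5021 -0.1523  0.3307] row [-0.032, -0.0021, 0.3255] [0.0004, 0.0016, 0.0792] deg 7.13
t 3.35 pos [ 0.5021 -0.1523  0.3307] row [-0.0324, -0.002, 0.1415] [0.0004, 0.0016, 0.0792] deg 7.13
```

Call:
jog_arm(motion=[1,-0.032,-0.002,0.07,0,0.0016,0.079,1,-0.032,-0.002,0.14,0,0.0016,0.079,1,-0.032,-0.002,0.14,0,0.0016,0.079,1,-0.032,-0.002,0.2,0,0.0016,0.079,1,-0.032,-0.002,0.27,0,0.0016,0.079,1,-0.032,-0.002,0.325,0,0.0016,0.079,1,-0.032,-0.002,0.325,0,0.0016,0.079,1,-0.032,-0.002,0.325,0,0.0016,0.079])

```text
t: 4.15
tool_pos: [0.5188, -0.1531, 0.1706]
orientation: [0.137, 3.136, -0.0]
force: [-0.5, 0.6, -0.1]
opening: 0.0929
```

Run:
```python
from h import *
import pickle
plan([.5185,-.1527,.168],down(np.radians(-5)))
s=read_state();c=read_camera("wrist");crop(c,"pics/w3.png",100,100,312,240,2.5)
pickle.dump((s,c),open("w3.pkl","wb"))
```

```text
t 4.15 pos [ 0.5188 -0.1531  0.1706] row [0.0006, 0.0007, 0.0052] [0.0001, 0.0014, 0.0001] deg 0.13
```

View pics/w3.png

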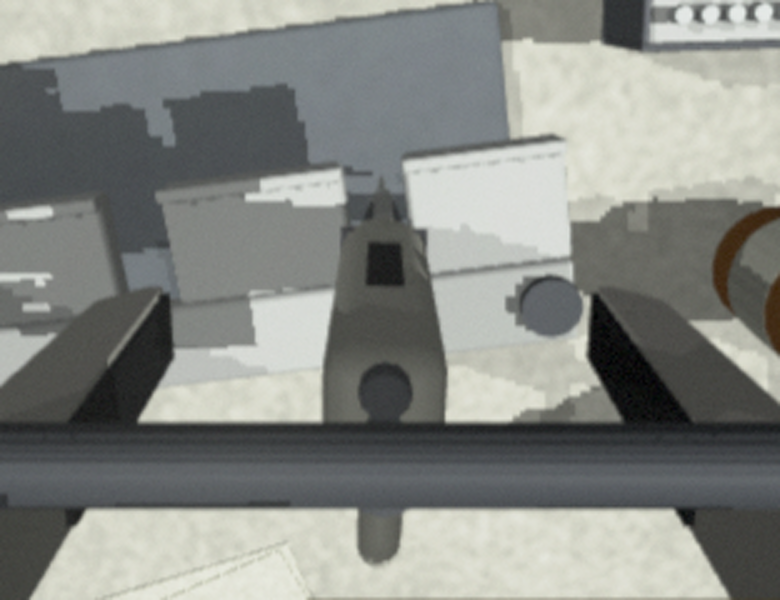

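Call:
jog_arm(motion=[0,0,0,0.004,0,0,0,0,0,0,0.004,0,0,0,0,0,0,0.004,0,0,0,0,0,0,0.004,0,0,0,0,0,0,0.004,0,0,0,0,0,0,0.004,0,0,0,0,0,0,0.004,0,0,0,0,0,0,0.004,0,0,0], grip_force=15)

```text
t: 5.0
tool_pos: [0.5195, -0.1533, 0.1694]
orientation: [0.137, 3.135, -0.001]
force: [-0.3, -0.9, 1.1]
opening: 0.0336
```

Run:
```python
from h import *
plan([.5185,-.1527,.168],down(np.radians(-5)))
s=read_state();print(s["opening"],s["force"],s["t"]);c=read_camera("wrist");crop(c,"pics/w4.png",100,100,312,240,2.5)
```

```text
t 5.0 pos [ 0.5195 -0.1533  0.1694] row [0.0022, 0.001, 0.0028] [-0.0003, 0.0024, 0.0001] deg 0.22
0.03356660438482598 [-0.28472915 -0.89602223  1.0596941 ] 5.0
```

View pics/w4.png

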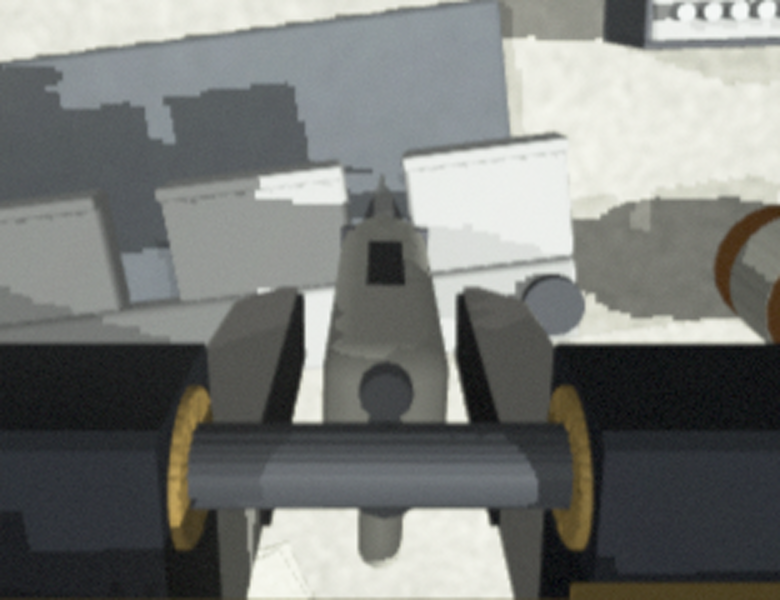

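Still closing, symmetric about the handle.

Call:
jog_arm(motion=[0,0,0,0,0,0,0,0,0,0,0,0,0,0,0,0,0,0,0,0,0,0,0,0,0,0,0,0,0,0,0,0,0,0,0])

```text
t: 5.55
tool_pos: [0.5195, -0.1533, 0.1694]
orientation: [0.137, 3.135, -0.001]
force: [0.4, 0.5, -0.1]
opening: 0.0218
```

Run:
```python
from h import *
s=read_state();r=R.from_rotvec(s["orientation"])
plan(s["tool_pos"]+[0,0,.05],r)
print(s["opening"],s["force"],s["wrist_torque"],s["t"]);c=read_camera("wrist");crop(c,"pics/w5.png",100,100,312,240,2.5)
```

```text
t 5.55 pos [ 0.5195 -0.1533  0.1694] row [-0.0004, -0.0, -0.1] [0.0, 0.0, 0.0] deg 0.0
0.02180356751478381 [ 0.39476272  0.5431639  -0.08346616] [0.08329694 0.01742271 0.00330887] 5.55
```

View pics/w5.png

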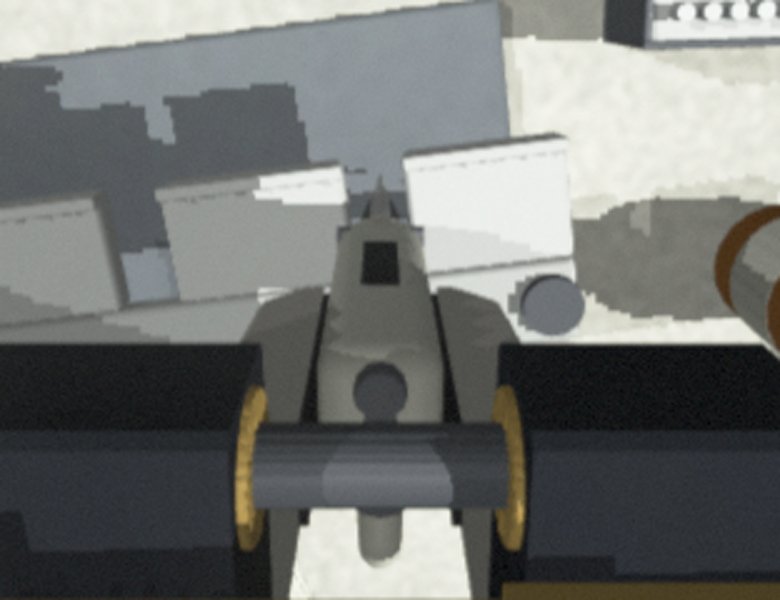

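Call:
jog_arm(motion=[0,0,0,-0.02,0,0,0,0,0,0,-0.06,0,0,0,0,-0.001,0,-0.1,0,0,0,0,-0.001,0,-0.14,0,0,0,0,-0.001,0,-0.19,0,0,0,0,-0.001,0,-0.24,0,0,0,0,-0.001,0,-0.28,0,0,0,0,-0.001,0,-0.28,0,0,0])

```text
t: 6.4
tool_pos: [0.5209, -0.1538, 0.3137]
orientation: [0.136, 3.129, -0.004]
force: [0.6, -0.2, -1.3]
opening: 0.022
```

Run:
```python
from h import *
s=read_state()
print(s["tool_pos"],s["opening"],s["force"],s["wrist_torque"],s["t"]);c=read_camera("wrist");crop(c,"pics/w6.png",100,60,312,240,2.5)
c=read_camera("side");crop(c,"pics/s6.png",150,120,220,200,3)
plan([.53,.258,.31],down(np.radians(-5)))
```

```text
[ 0.52086099 -0.15378595  0.31373805] 0.02201459119603442 [ 0.64787613 -0.20949627 -1.2854857 ] [ 0.0009814   0.03567354 -0.01213765] 6.4
t 6.5 pos [ 0.5196 -0.1533  0.3095] row [0.0509, 0.8212, -0.0018] [-0.0004, 0.0029, 0.0001] deg 0.26
```

View pics/w6.png

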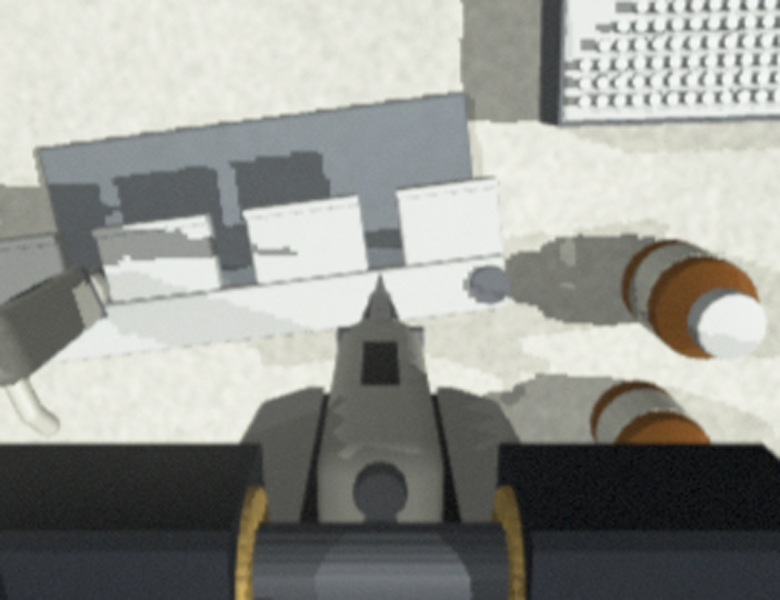

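View pics/s6.png

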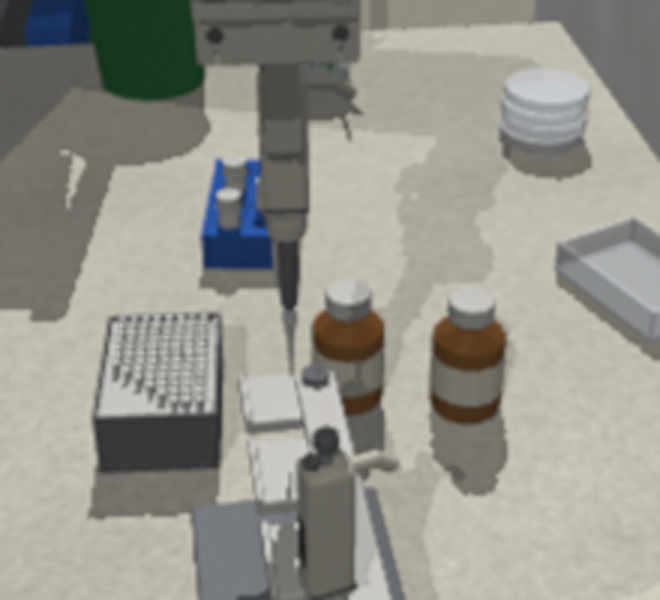

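Call:
jog_arm(motion=[0,0.003,0.04,-0.002,0,0.003,0,0,0.007,0.11,-0.002,0,0.003,0,0,0.012,0.2,-0.002,0,0.003,0,0,0.018,0.29,-0.002,0,0.003,0,0,0.023,0.38,-0.002,0,0.003,0,0,0.029,0.46,-0.002,0,0.003,0,0,0.033,0.53,-0.002,0,0.003,0,0,0.036,0.58,-0.002,0,0.003,0])

```text
t: 7.3
tool_pos: [0.5258, 0.1394, 0.308]
orientation: [-0.134, -3.135, 0.001]
force: [1.4, -0.6, -0.9]
opening: 0.022
```

Run:
```python
from h import *
import pickle
s=read_state()
print(s["tool_pos"],s["opening"],s["t"]);c=read_camera("wrist");crop(c,"pics/w7.png",0,0,512,384,1.5)
pickle.dump((s,c),open("w7.pkl","wb"))
plan([.53,.258,.31],down(np.radians(-5)))
```

```text
[0.52579253 0.13943575 0.30804877] 0.021967150423295143 7.3
t 7.35 pos [0.5256 0.1422 0.3079] row [0.0107, 0.2315, -0.0039] [0.0006, -0.0024, 0.0021] deg 0.29
```

View pics/w7.png

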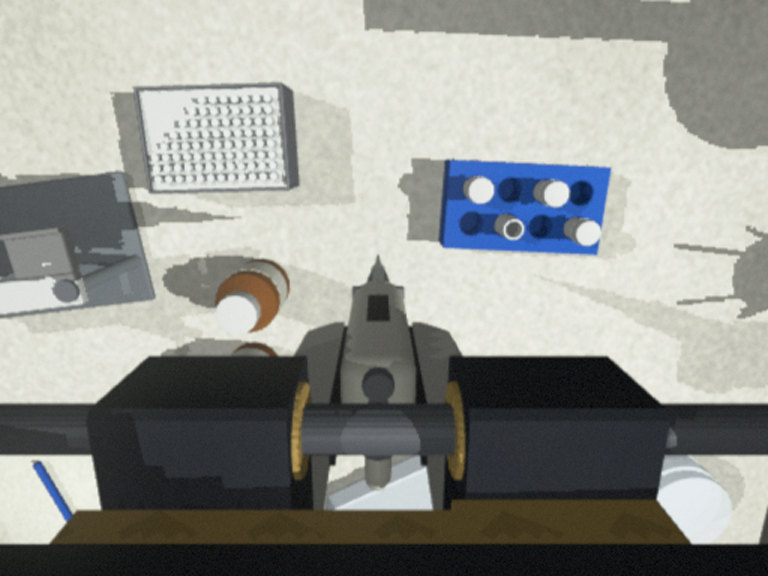

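Run:
```python
from h import *
import pickle
s,c=pickle.load(open("w7.pkl","rb"))
crop(c,"pics/w7c.png",285,95,130,85,6)
crop(c,"pics/w7p.png",220,155,70,110,7)
```

```text
(no output)
```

View pics/w7c.png

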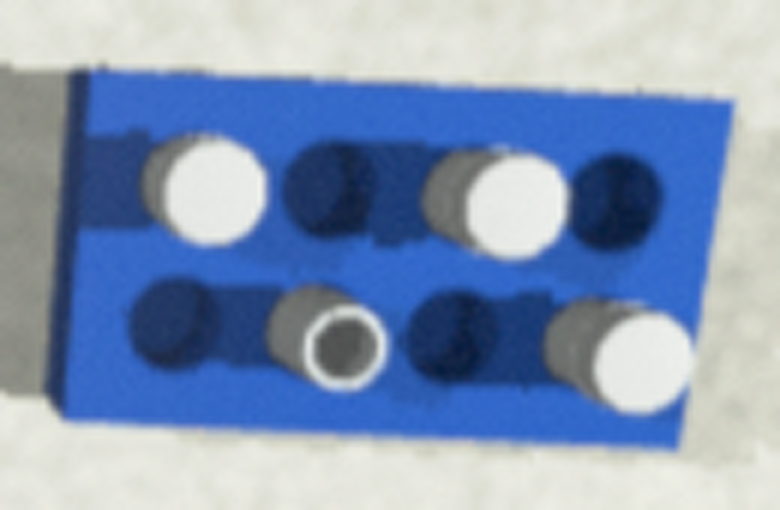

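View pics/w7p.png

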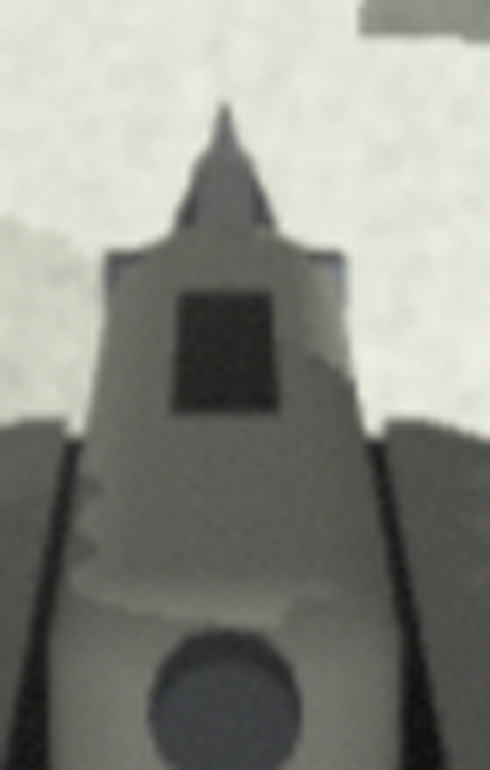

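Run:
```python
from h import *
import pickle
s,c=pickle.load(open("w7.pkl","rb"))
m=onz(c,345/6-.42+285,347/6-.42+95,.062,s);print("mouth",m)
caps=[onz(c,a/6-.42+285,b/6-.42+95,.065,s) for a,b in [(214,190),(517,206),(643,361)]];print("caps",np.round(caps,4))
u,v=224/7-.43+220,104/7-.43+155
p=s["tool_pos"];r=R.from_rotvec(s["orientation"]);print("tooldir",r.as_matrix()[:,2])
tz=p[2]-.1544
t=onz(c,u,v,tz,s);print("tip",t,"tool",r.inv().apply(t-p))
# plunger centre top seen? key at (225,~690): z
print("predicted px tip on axis",[proj(c,p+r.apply([dx,0,.1544]),s) for dx in (-.002,0,.002)],u,v)
```

```text
mouth [0.53169553 0.25649071 0.062     ]
caps [[0.4953 0.2286 0.065 ]
 [0.5041 0.2924 0.065 ]
 [0.5397 0.3197 0.065 ]]
tooldir [-3.35094542e-03 -7.41731649e-04 -9.99994110e-01]
tip [0.52493124 0.13888934 0.15364877] tool [ 0.00030574 -0.00045969  0.15440238]
predicted px tip on axis [array([252.01644295, 171.61964393]), array([252.01718037, 169.71877827]), array([252.01792008, 167.81202634])] 251.57 169.42714285714285
```

Run:
```python
from h import *
plan([.5315,.2565,.308],down(np.radians(-5)))
plan([.5315,.2565,.25],down(np.radians(-5)))
```

```text
t 7.35 pos [0.5256 0.1422 0.3079] row [0.0074, 0.2287, 0.0] [0.0006, -0.0024, 0.0021] deg 0.29
t 7.35 pos [0.5256 0.1422 0.3079] row [0.007, 0.2286, 0.116] [0.0006, -0.0024, 0.0021] deg 0.29
```

Call:
jog_arm(motion=[0,0.002,0.06,0,0,-0.002,0.002,0,0.005,0.14,0,0,-0.002,0.002,0,0.007,0.2,0,0,-0.002,0.002,0,0.007,0.229,0,0,-0.002,0.002,0,0.007,0.229,0.03,0,-0.002,0.002,0,0.007,0.229,0.07,0,-0.002,0.002,0,0.007,0.229,0.116,0,-0.002,0.002,0,0.007,0.229,0.116,0,-0.002,0.002])

```text
t: 8.15
tool_pos: [0.5292, 0.2542, 0.2442]
orientation: [-0.138, -3.13, 0.005]
force: [-0.2, -0.3, -1.8]
opening: 0.0219
```

Call:
jog_arm(motion=[0,0,0,0,0,0,0,0,0,0,0,0,0,0])

```text
t: 8.35
tool_pos: [0.5292, 0.2532, 0.2442]
orientation: [-0.14, -3.13, 0.006]
force: [-0.5, -0.1, -0.3]
opening: 0.0219
```

Run:
```python
from h import *
import pickle
s=read_state();w=read_camera("wrist");t=read_camera("top");d=read_camera("side")
pickle.dump((s,w,t,d),open("w8.pkl","wb"));print(s["tool_pos"],s["orientation"],s["t"])
crop(w,"pics/w8.png",180,100,140,120,5)
crop(d,"pics/s8.png",200,120,70,100,6)
crop(t,"pics/t8.png",95,160,100,80,7)
plan([.5315,.2565,.25],down(np.radians(-5)))
```

```text
[0.52924088 0.25323577 0.24416723] [-0.13967781 -3.12970498  0.00563199] 8.35
t 8.5 pos [0.5299 0.2541 0.2454] row [-0.0028, 0.005, -0.0091] [-0.0017, -0.0041, -0.0008] deg 0.4
```

View pics/w8.png

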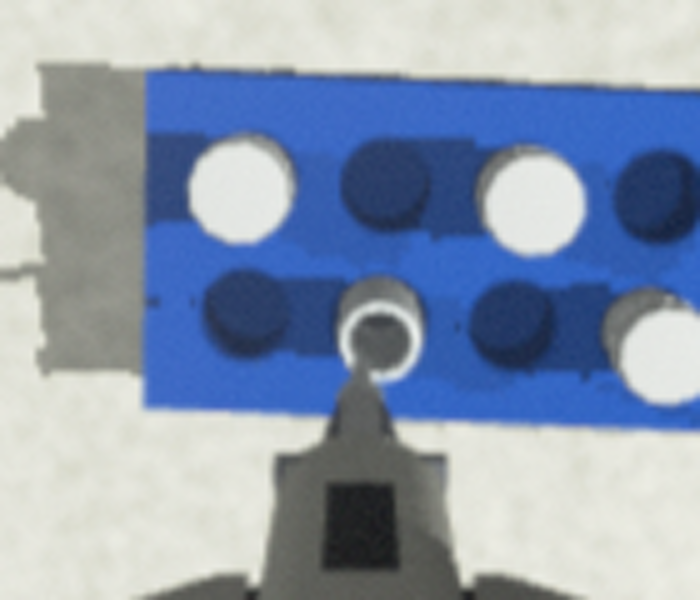

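View pics/s8.png

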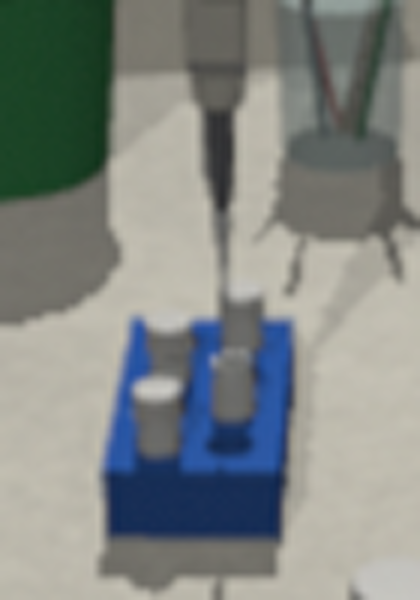

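View pics/t8.png

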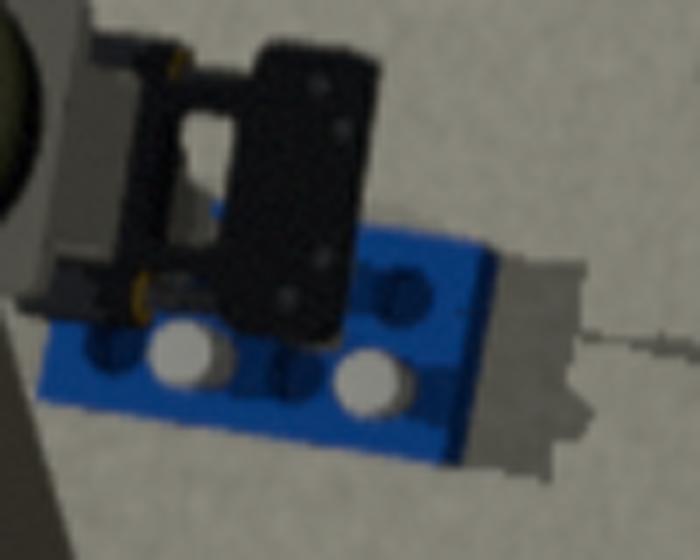

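```bash
cat > m.py <<'E'
from h import *
def rel(s,c,mu,tu,name):
    p=s["tool_pos"];r=R.from_rotvec(s["orientation"])
    m=onz(c,*mu,.062,s);t=onz(c,*tu,p[2]-.1544,s)
    print(name,"mouth",np.round(m,4),"tip",np.round(t,4),"mouth-tip",np.round(m-t,4),"tooltip",np.round(r.inv().apply(t-p),4))
E
python3 - <<'E'
from m import *
import pickle
s,w,t,d=pickle.load(open("w8.pkl","rb"))
crop(w,"pics/w8t.png",240,150,35,35,16)
rel(s,w,(380/5-.4+180,340/5-.4+100),(361/5-.4+180,357/5-.4+100),"w")
rel(s,d,(231/6-.42+200,356/6-.42+120),(225/6-.42+200,298/6-.42+120),"side")
E
```

```text
w mouth [0.5315 0.2563 0.062 ] tip [0.5292 0.2524 0.0898] mouth-tip [ 0.0023  0.0039 -0.0278] tooltip [-0.0013 -0.0002  0.1544]
side mouth [0.5299 0.2627 0.062 ] tip [0.5284 0.2675 0.0898] mouth-tip [ 0.0016 -0.0048 -0.0278] tooltip [0.0008 0.0148 0.1544]
```

View pics/w8t.png

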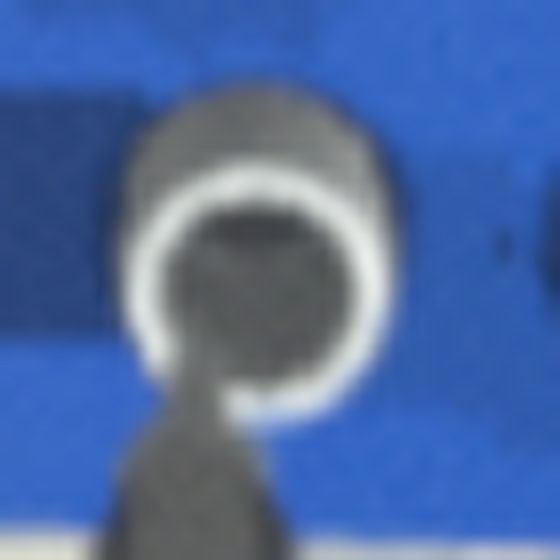

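Run:
```python
from m import *
import pickle
s,w,t,d=pickle.load(open("w8.pkl","rb"))
rel(s,w,(258/16-.47+240,290/16-.47+150),(251.57,169.43),"w")
p=s["tool_pos"];r=R.from_rotvec(s["orientation"])
tp=proj(d,p+r.apply([.0003,-.0005,.1544]));print("side px pred tip in crop",(tp-[200,120]+.5)*6, "mouth",(proj(d,[.5315,.2563,.062])-[200,120]+.5)*6)
for i in range(4):
    s=read_state();print(s["t"],s["tool_pos"],s["orientation"])
plan([s["tool_pos"][0]+.0005,s["tool_pos"][1]+.0038,s["tool_pos"][2]],down(np.radians(-5)))
```

```text
w mouth [0.5316 0.2564 0.062 ] tip [0.5275 0.2523 0.0898] mouth-tip [ 0.0041  0.0041 -0.0278] tooltip [ 0.0003 -0.0005  0.1544]
side px pred tip in crop [225.83512211 314.17370693] mouth [235.81219604 362.9913835 ]
8.5 [0.52985141 0.25413808 0.245449  ] [-0.13874233 -3.13200765  0.00367768]
8.5 [0.52985141 0.25413808 0.245449  ] [-0.13874233 -3.13200765  0.00367768]
8.5 [0.52985141 0.25413808 0.245449  ] [-0.13874233 -3.13200765  0.00367768]
8.5 [0.52985141 0.25413808 0.245449  ] [-0.13874233 -3.13200765  0.00367768]
t 8.5 pos [0.5299 0.2541 0.2454] row [-0.0003, 0.0077, -0.0] [-0.0017, -0.0041, -0.0008] deg 0.4
```

Call:
jog_arm(motion=[0,-0.003,0.005,0.005,-0.0017,-0.004,0,0,-0.003,0.005,0.01,-0.0017,-0.004,0,0,-0.003,0.005,0.015,-0.0017,-0.004,0,0,-0.003,0.005,0.015,-0.0017,-0.004,0,0,-0.003,0.005,0.015,-0.0017,-0.004,0,0,-0.003,0.005,0.015,-0.0017,-0.004,0])

```text
t: 9.1
tool_pos: [0.5315, 0.2565, 0.2379]
orientation: [-0.139, -3.138, 0.0]
force: [-0.6, -0.1, -0.3]
opening: 0.0214
```

```bash
cat > look.py <<'E'
import sys
from m import *
import pickle
n=sys.argv[1]
for i in range(3):
    s=read_state();print(np.round(s["t"],2),np.round(s["tool_pos"],4),np.round(R.from_rotvec(s["orientation"]).as_matrix()[:,2],4));w=read_camera("wrist")
d=read_camera("side")
pickle.dump((s,w,d),open(n+".pkl","wb"))
crop(w,f"pics/{n}w.png",230,145,50,45,14);crop(d,f"pics/{n}s.png",215,150,50,50,12)
im=w["frame"].astype(int)[145:190,230:285];mk=((im.min(2)>185)).astype(np.uint8)
cs,_=cv2.findContours(mk,cv2.RETR_EXTERNAL,cv2.CHAIN_APPROX_NONE)
print([(len(q),np.round(cv2.fitEllipse(q)[0],1)+[230,145],np.round(cv2.fitEllipse(q)[1],1)) for q in cs if len(q)>15])
p=s["tool_pos"];r=R.from_rotvec(s["orientation"])
print("side tip pred crop",(proj(d,p+r.apply([.0003,-.0005,.1544]))-[215,150]+.5)*12)
E
python3 look.py a
```

```text
9.1 [0.5315 0.2565 0.2379] [-2.e-04 -0.e+00 -1.e+00]
9.15 [0.5315 0.2565 0.238 ] [-0.e+00  1.e-04 -1.e+00]
9.2 [0.5316 0.2565 0.238 ] [-0.e+00  1.e-04 -1.e+00]
[(58, array([271.1, 186.1]), array([ 6.3, 30.7])), (39, array([236.4, 185.3]), array([ 7.8, 16.5])), (72, array([251.9, 165.7]), array([14.5, 14.8])), (16, array([281.3, 145.9]), array([2.2, 8.3]))]
side tip pred crop [287.63025357 283.6181402 ]
```

View pics/aw.png

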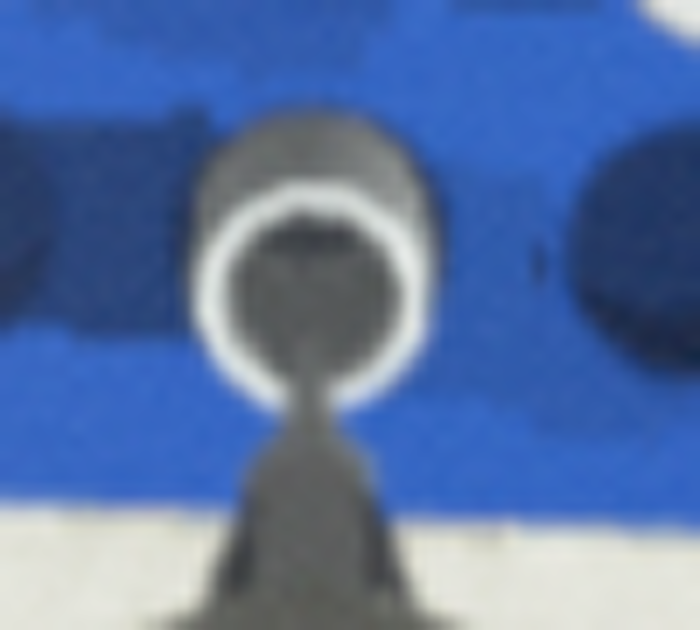

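View pics/as.png

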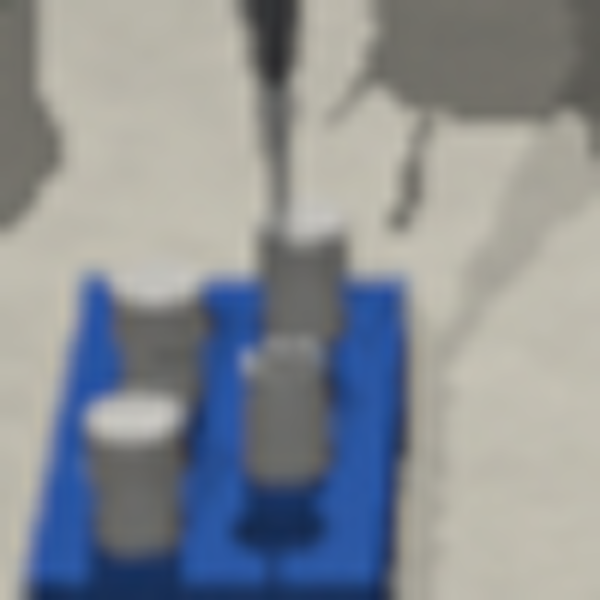

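Run:
```python
from m import *
import pickle
s,w,d=pickle.load(open("a.pkl","rb"))
p=s["tool_pos"];r=R.from_rotvec(s["orientation"])
tipw=onz(w,251.57,169.43,p[2]-.1544,s);m=onz(w,251.9,165.7,.062,s);print(tipw,m,m-tipw)
for nm,q in [("shoulder front",[0,-.011,.0544]),("tip top",[0,0,.1154]),("barrelend",[0,0,.1544-.039]),("tip",[0,0,.1544])]:
    print(nm,(proj(d,p+r.apply(q))-[200,90]+.5)*6)
crop(d,"pics/as2.png",200,90,70,100,6)
im=d["frame"][160:180,234:246].astype(int).sum(2);print(im)
```

```text
[0.53121671 0.25606818 0.08362276] [0.53171838 0.25638006 0.062     ] [ 0.00050167  0.00031187 -0.02162276]
shoulder front [227.06488361 308.26573304]
tip top [231.88754988 424.27540389]
barrelend [231.88754988 424.27540389]
tip [234.4955278  501.27824525]
[[547 544 451 325 304 450 531 537 503 522 549 552]
 [548 547 460 336 304 477 549 548 545 551 555 556]
 [547 543 475 356 324 490 557 553 547 553 553 557]
 [544 542 517 398 343 490 555 550 549 550 547 554]
 [545 545 541 428 351 490 553 550 547 547 551 553]
 [550 553 547 441 361 494 557 555 552 553 556 556]
 [554 556 555 450 369 499 565 565 559 558 561 557]
 [557 559 555 456 398 515 568 570 570 558 555 560]
 [560 554 515 439 423 523 572 574 568 531 538 556]
 [560 555 448 363 385 486 519 498 457 443 516 554]
 [560 556 416 294 313 380 395 364 317 348 498 557]
 [558 557 416 294 286 301 307 297 278 320 490 551]
 [526 520 399 291 291 299 302 291 279 317 457 513]
 [413 407 335 290 297 306 311 301 282 292 361 391]
 [300 299 283 291 302 312 316 309 288 271 269 285]
 [268 278 275 292 307 313 316 311 292 274 272 281]
 [255 268 254 280 304 315 313 310 291 260 277 287]
 [256 268 251 287 313 318 322 310 288 258 272 277]
 [270 301 300 369 386 377 393 338 260 261 282 273]
 [296 406 367 361 370 362 370 349 259 260 291 285]]
```

View pics/as2.png

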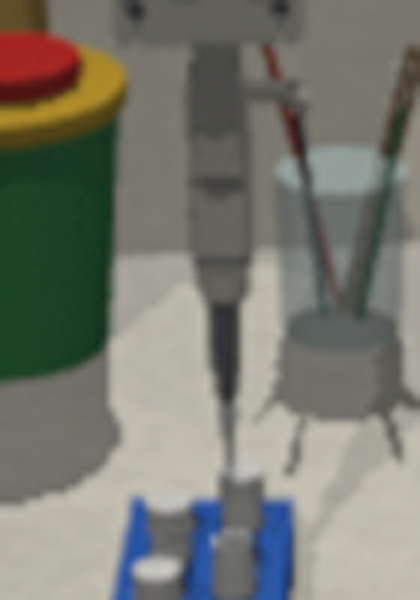

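Run:
```python
from m import *
import pickle
s,w,d=pickle.load(open("a.pkl","rb"))
p=s["tool_pos"];r=R.from_rotvec(s["orientation"])
for z in (54,72,98,0,-10,-20,-61,-100):
    print(z,proj(d,p+r.apply([0,0,.0544-z/1000])))
im=d["frame"][110:170,230:244].astype(int).sum(2)
for i,q in enumerate(im):print(110+i,q)
```

```text
54 [236.76712514 119.44323783]
72 [236.53643622 112.63194468]
98 [236.19569133 102.57115204]
0 [237.43483425 139.15793649]
-10 [237.55463453 142.69514512]
-20 [237.67327492 146.19810693]
-61 [238.14792498 160.21256732]
-100 [238.58258797 173.04637421]
110 [331 265 227 221 220 220 219 221 215 226 238 294 341 351]
111 [329 263 221 220 217 217 217 220 219 226 237 280 333 352]
112 [330 266 239 250 233 221 224 245 256 249 242 271 328 352]
113 [341 282 258 272 265 257 256 270 278 266 247 271 327 353]
114 [353 303 269 275 278 277 278 280 280 265 247 271 331 352]
115 [355 311 268 269 278 281 279 278 275 265 247 274 330 353]
116 [352 309 277 276 279 278 278 280 276 270 251 274 329 352]
117 [351 307 278 277 278 278 279 278 280 278 256 273 328 351]
118 [350 307 275 275 275 276 277 275 279 280 256 275 331 354]
119 [351 292 254 244 236 236 236 236 235 238 242 273 329 355]
120 [349 279 237 218 198 195 198 198 198 197 224 272 331 353]
121 [351 301 265 252 220 207 207 210 212 213 230 273 331 353]
122 [349 314 286 281 249 230 225 230 254 266 264 271 325 353]
123 [351 313 287 292 279 269 267 271 287 2
[... 2171 characters left out ...]
7 514 543 531 475]
159 [546 540 540 540 547 543 424 319 307 415 511 534 482 467]
160 [548 546 543 541 547 544 451 325 304 450 531 537 503 522]
161 [554 551 550 547 548 547 460 336 304 477 549 548 545 551]
162 [554 554 550 550 547 543 475 356 324 490 557 553 547 553]
163 [555 553 552 548 544 542 517 398 343 490 555 550 549 550]
164 [556 551 552 551 545 545 541 428 351 490 553 550 547 547]
165 [556 555 553 550 550 553 547 441 361 494 557 555 552 553]
166 [560 559 557 555 554 556 555 450 369 499 565 565 559 558]
167 [561 559 560 559 557 559 555 456 398 515 568 570 570 558]
168 [561 564 563 563 560 554 515 439 423 523 572 574 568 531]
169 [555 560 562 563 560 555 448 363 385 486 519 498 457 443]
```

Call:
jog_arm(motion=[0,-0.001,0.0006,0.006,0,0,0,0,-0.001,0.0006,0.012,0,0,0,0,-0.001,0.0006,0.018,0,0,0,0,-0.001,0.0006,0.023,0,0,0,0,-0.001,0.0006,0.023,0,0,0,0,-0.001,0.0006,0.023,0,0,0])

```text
t: 9.9
tool_pos: [0.532, 0.2567, 0.2264]
orientation: [-0.139, -3.138, -0.0]
force: [0.5, -0.4, -0.1]
opening: 0.0218
```

```bash
python3 look.py b
python3 - <<'E'
from m import *
import pickle
s,w,d=pickle.load(open("b.pkl","rb"))
print(s["opening"],s["force"])
crop(d,"pics/b_side.png",130,60,250,200,3)
E
```

```text
9.9 [0.532  0.2567 0.2264] [-2.e-04  0.e+00 -1.e+00]
9.95 [0.5321 0.2568 0.2266] [ 1.e-04  1.e-04 -1.e+00]
10.0 [0.5322 0.2568 0.2267] [ 3.e-04  2.e-04 -1.e+00]
[(54, array([271.1, 187. ]), array([ 4.3, 29.4])), (36, array([235.8, 186.2]), array([ 6. , 16.9])), (75, array([251.5, 167.3]), array([14.8, 15.3])), (19, array([281.2, 146.3]), array([3.1, 9. ]))]
side tip pred crop [291.92873008 326.49875146]
0.022163095189580255 [-0.38172525 -0.37911633 -0.8442508 ]
```

View pics/bw.png

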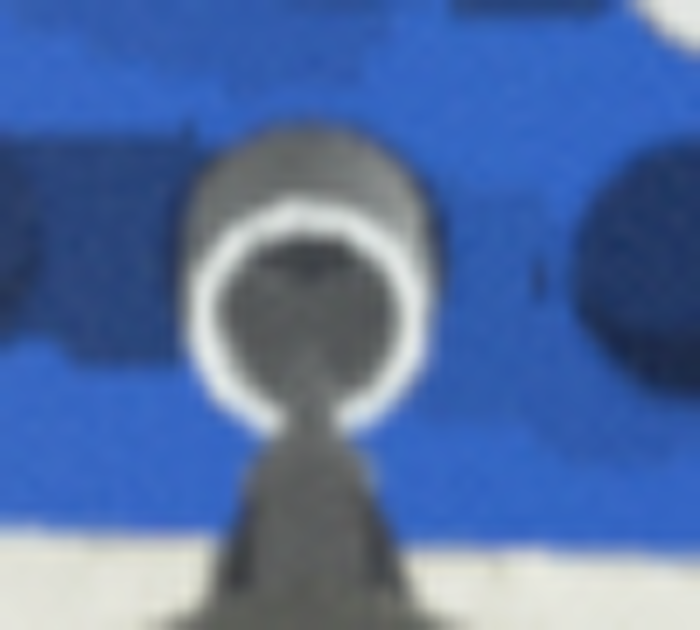

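View pics/bs.png

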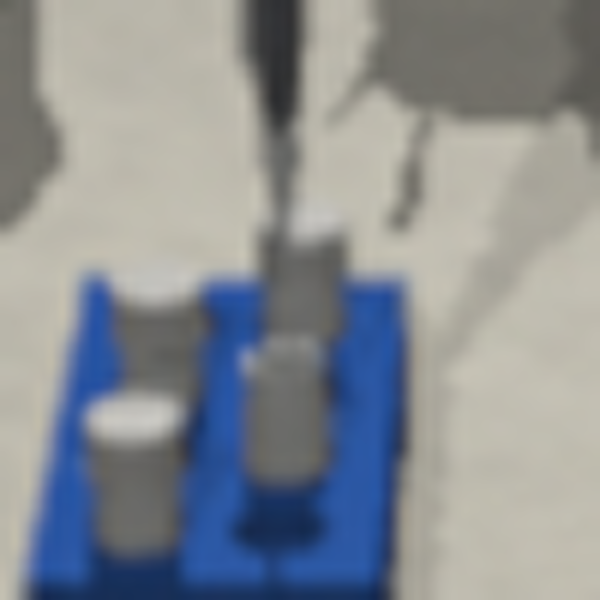

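View pics/b_side.png

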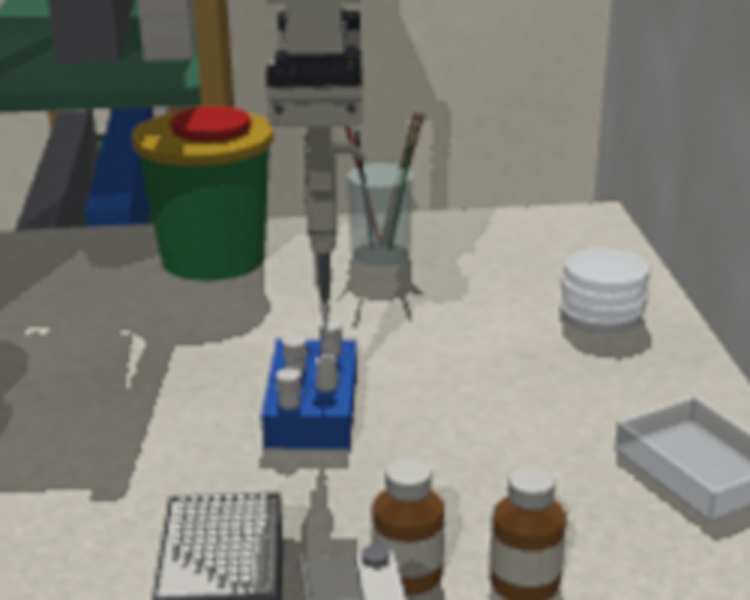

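Run:
```python
from m import *
import pickle
s,w,d=pickle.load(open("b.pkl","rb"))
rel(s,w,(251.6,167.3),(251.57,169.43),"w")
rel(s,w,(251.6,167.3),(251.57,169.43),"w")
m=onz(w,251.6,167.3,.062,s)
print("side mouth pred",(proj(d,m)-[215,150]+.5)*12)
s=read_state();w=read_camera("wrist");print(s["t"],s["tool_pos"],s["dq"])
```

```text
w mouth [0.5318 0.2564 0.062 ] tip [0.5319 0.2564 0.0723] mouth-tip [-0.0001  0.     -0.0103] tooltip [ 0.0003 -0.0005  0.1544]
w mouth [0.5318 0.2564 0.062 ] tip [0.5319 0.2564 0.0723] mouth-tip [-0.0001  0.     -0.0103] tooltip [ 0.0003 -0.0005  0.1544]
side mouth pred [292.87487004 365.70589195]
10.1 [0.53219379 0.25678303 0.2267468 ] [ 0.00025518  0.00121824  0.00119185  0.0015055  -0.00233268 -0.00082112]
```

```bash
python3 -c "
from plant import *
print(close_job())"
```

```text
the job is handed in; nothing more can be done
None
```

I took the pipette with the tip (the one in the slot nearer the bottles) out of the stand. I carried it past the bottles with its tip at about 0.15 m, against their 0.098 m. It is still held with 15 N, upright, over the open tube, and the job was handed in at about 10 s of the 48 s.

**Last checks:**
- **Centring:** the last wrist picture put the tip within about 0.2 mm of the mouth's centre.
- **Height:** the tip is about 10.3 mm above the rim, worked out from the gripper height and where I gripped the handle. No picture shows the very end of the tip clearly, because it blends into the dark tube mouth.
- **Tilt and stillness:** the tool was under 0.05° from vertical and practically still.
- **Surroundings:** the bottles, tubes and rack look unmoved in the pictures. I did not compare the spare pipette after lifting.

**What disagreed:**
- **Side camera:** its rows sit about 1 pixel off the wrist camera's predictions. That leaves 2–3 mm of doubt in the height, so the true gap could be anywhere from about 7 to 13 mm.
- **Barrel-to-tip boundary:** it appeared about 3.7 pixels (roughly 10 mm) higher than I predicted. I think the tip sleeve overlaps the barrel there, since the bottom of the handle matched to within a pixel.
- **Top camera:** it placed the mouth 2–3 mm from the wrist camera's estimate. I used the wrist camera because it sees the tip and the mouth together.

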